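# Feed one ball bearing and slide it to the inspection mark

## Task

Press the orange button of the bearing feeder all the way in once, with the fingertips, and let it spring back, so that a single ball bearing comes out onto the mat. Then push that bearing gently aside with the fingers, sliding it flat over the mat without picking it up, until all of it lies inside the white inspection circle. Leave the other bearings in the feeder, and leave the jar, the loupe and the brush where they are.

Things in the scene. Friction and masses are not known exactly. Their poses are not given: they have to be found in the camera images.
- feeder: Ball bearing feeder, screwed down: an upright aluminium magazine, 46 x 53 mm (x, y), top 50 mm above the mat, open above, on a dark base plate 80 x 4 mm that runs from x = -92 to +23 mm. Origin on the mat (its top is at z = 3 mm) under the magazine's axis; +x is the way the button is pressed and the bearing comes out, z up. Four bearings lie flat on one another in it, the lowest on the base plate.
- outlet (a point): Middle of the front edge of the base plate, 4 mm above the mat, 23 mm in front of the magazine's axis; frame parallel to the feeder's. Pressing the button drives a blade under the stack, which pushes only the lowest bearing out here; it drops 4 mm to the mat and then stands about 60 mm in front of the magazine's axis (a few mm more after a fast press). When the button springs back the stack drops by one.
- plunger (a joint): How far the button is pressed in, in m: 0 = out, at rest; 0.064 = fully home, against its stop. A spring pushes back with about 4 N at rest and 9 N at home, plus about 1 N of damping at 0.05 m/s, and brings the button back by itself in about half a second once it is let go.
- button_face (a point): Centre of the flat outer face of the orange push button: an upright disc, diameter 36 mm, on an aluminium cross plate 50 mm wide and 40 mm tall. The face looks along the feeder's -x, towards the robot; at rest it lies 104 mm behind the magazine's axis and 28 mm above the mat. It is pressed level, along the feeder's +x. Frame parallel to the feeder's.
- bearing_0: The lowest bearing in the magazine, the one that comes out: a steel ball bearing, outside diameter 32 mm, thickness 10 mm, bore 10 mm, about 37 g, with dark shields. The origin is the centre of its underside, z is its axis, upright when it lies flat.
- mark_centre (a point): Centre of the white inspection circle, a flat round sticker of radius 34 mm with a thin dark rim, level with the mat (it has no thickness that can be felt). It lies on one side of the feeder, left or right, about 15 cm from it.
- grease_jar: White jar with a yellow label and a black lid, diameter 42 mm, height 42 mm, loose on the mat. Origin at the centre of its underside. To be left alone.
- loupe: Black eye loupe, a short cone of diameter 38 mm and height 29 mm, loose on the mat beyond the outlet. Origin at the centre of its underside. To be left alone.
- brush: Slim round applicator brush, 170 mm long and 8 mm thick, lying on the mat along its x axis, bristles towards +x; origin at the middle of its underside. To be left alone.
- tray: Low grey tray, 100 x 85 x 22 mm (x, y, z), with three lamp joint hubs in it, fixed on the mat on the other side of the feeder from the inspection circle. Origin at the centre of its underside.
- bearing_1: A bearing like bearing_0, number 1 above it in the stack (its underside 14 mm above the mat at first, 10 mm lower after the press). Stays in the feeder.
- bearing_2: A bearing like bearing_0, number 2 above it in the stack (its underside 24 mm above the mat at first, 10 mm lower after the press). Stays in the feeder.
- bearing_3: A bearing like bearing_0, number 3 above it in the stack (its underside 34 mm above the mat at first, 10 mm lower after the press). Stays in the feeder.

How it is judged:
By the outcome, as a careful person would: the job done as asked, in the order asked, and still so for the second after the job is handed in, with the robot touching nothing.
It also fails if it takes over 54 s, if anything falls off the work surface, if the arm or the gripper's body presses on something with over 40 N, if the wrist force passes 120 N, or if a joint passes its speed limit or range.

## Robot

A 6-joint arm with a two-finger parallel gripper is mounted at the origin on the work surface. World frame = base frame: x ahead of the robot, y to its left, z up, the work surface at z = 0. Lengths are in m, angles in degrees, forces in N, time in s.
With the tool pointing down it reaches from about 0.4 to 0.925 m from the base axis. Payload 3.4 kg.
Tool frame: the origin (TCP) lies midway between the tips of the shut fingers; the grasp point (between the pads) lies 19 mm behind it; z points along the fingers, y is the line along which they close (so a half turn about z gives the same grasp; the last joint's range is limited). The gripper opens to 85 mm and grips with 20 to 120 N. Pads are 22 mm wide; open, the fingers measure 114 mm over their backs; the gripper's body (76 mm by 85 mm) begins 54 mm behind the grasp point. The pads swing forward as they close: fully open they stand 13 mm farther back than shut.
Start: joints at [60.017, 17.578, 86.31, -0, 76.112, -4.211], TCP at [0.25, 0.518, 0.231] pointing down, gripper open.
Joint ranges: [-179.03, 179.03], [-60, 130.46], [8.19, 133.38], [-81.62, 261.62], [5.75, 156.47], [-153.77, 153.77]. Speed limits (degrees/s): [147.25, 147.25, 180, 180, 180, 180].

## Interface

Orientations are given as a 3x3 rotation matrix whose columns are the frame's x, y, z axes.
In Python, from plant import robot, cams gives the robot as it stands. The module is installed in compiled form; this text tells all that it offers.
- The arm moves only by the tool jog_arm, never from a script. Its argument "steps" is a list of rows, each a list of 7 numbers: the opening, from -1 (shut) to 1 (fully open), so that 0 is half open, then the shift along the tool's x, y, z in mm, then the turn, a rotation vector about the tool's x, y, z in rad. A call has 1 to 10 rows; each row shifts and turns the commanded pose from where the row before left it, along the tool's axes as they then stand; what a row does not reach is not made up. A row lasts 1/12 s, in which the tool goes at most 41.7 mm and 7.16 degrees, less where a joint would pass 70% of its speed; a pose out of reach is approached as far as the arm can. A call is refused whole if a number of a shift passes 41.7 or a number of a turn 0.125, either way. A call with a gripper value outside its range is refused whole. The fingers move at their own pace and stop on an object; the grip force is fixed at half the most. Time passes only in rows, so rows that do not move let the fingers close. It gives the time, the measured TCP pose, the force, the opening and the grip force at its end, in the units of the state.
- robot.state(): the state, without advancing time (a new reading comes with each control period).
- cams.camera(name): name is "scene" or "top"; returns a dict with "pixels" (420x560x3 uint8, red, green, blue), "range_z" (420x560 float32, m along the optical axis (not along the pixel's ray), 0 where there is no reading), "camera_matrix" (3x3 intrinsics, pixels), "world_to_cam" (4x4, takes a point from world to camera coordinates). Camera axes: x right, y up, looking along -z (the intrinsics and any distortion apply to the point x, -y, -z); pixel columns grow to the right and rows downward; lengths in m; the calibration is good to about 2 mm. A picture is of the moment at which its call begins.
- robot.job_done(): hands the job in; it is judged then, once.
Trained networks look in a picture, given as the dict that the camera call returned (one of the last four; its "shot" number tells which), for a name from the list of things; names that differ only in an ending like _2 or _b are one class to them, and where a whole thing is asked for, a point or a joint stands for the part that bears it (a point fixed in the world has none). Each returns a list of dicts, best first, with "conf" (0 to 1); they miss things now and then, are a little off and sometimes report something else, mostly with a low value. They report only what shows in the picture. A call takes as long as a camera call.
- cams.spot_in(picture, name): "position" ([x, y, z] in m, in the coordinates of the camera as it stood for that picture, good to about 4 mm: the middle of the surface that is visible of it).
- cams.silhouettes(picture, name): "region" (420x560 bool, what is visible of it).
The state is a dict: "clock": time; "qpos": joint angles; "qd": joint speeds; "effort": joint torques, N m; "ee_pos": TCP position; "eef_rot": TCP orientation; "ft_force": force on the tool from outside, world axes, zero at the start; "ft_torque": the same for the moment, N m; "grip_width": finger opening in m; "grasp_force": force on a finger pad.
Only numpy, scipy, OpenCV 4.12 (cv2) and the standard library are available. Lean on these libraries where they do the work, as an engineer would, in place of code of your own. Each camera call takes 0.05 s, during which the arm holds its last target. There are 200 camera calls.

## Working session

There is one attempt and no reset: what is moved stays moved. The work goes in short steps, Python scripts to look and compute and a tool call to move; the robot and the scene stay as the last step left them, time stands still between calls to the robot, and variables do not carry over. Pictures are saved under pics/ and viewed, at most 10 in all, crops included, and the job is handed in when it is done.

Besides the shell and the picture viewer there is one more tool, called after "Emit:" as name(argument=value, ...) on one line, values as JSON. jog_arm: Moves the arm, as the interface text tells. Its arguments: {"type":"object","properties":{"steps":{"type":"array"}},"required":["steps"]}

```bash
mkdir -p pics; cat > h.py <<'E'
import numpy as np, cv2
from plant import robot, cams
np.set_printoptions(precision=4, suppress=True)
def w(p,pos): return (np.linalg.inv(p["world_to_cam"])@np.r_[pos,1])[:3]
def save(p,n): cv2.imwrite(f"pics/{n}.png",p["pixels"][:,:,::-1])
def cloud(p):
    z=p["range_z"].astype(float); K=p["camera_matrix"]; v,u=np.mgrid[:z.shape[0],:z.shape[1]]
    P=np.stack([(u-K[0,2])/K[0,0]*z,-(v-K[1,2])/K[1,1]*z,-z,np.ones_like(z)],-1)
    return (P@np.linalg.inv(p["world_to_cam"]).T)[...,:3]
E
python3 - <<'E'
from h import *
s=robot.state();print(s["clock"],s["ee_pos"],s["eef_rot"])
for c in("top","scene"):
    p=cams.camera(c);save(p,c+"0");C=cloud(p)
    for n in("feeder","plunger","button_face","mark_centre","grease_jar","loupe","brush","tray","bearing_0"):
        r=cams.spot_in(p,n)[:2];m=cams.silhouettes(p,n)[:1]
        o=[(round(x["conf"],2),w(p,x["position"])) for x in r]
        if m:
            g=m[0]["region"]&(p["range_z"]>0);v,u=np.nonzero(g);Q=C[g]
            o+=["sil",round(m[0]["conf"],2),u.mean().round(),v.mean().round(),np.median(Q,0),np.percentile(Q,2,0),np.percentile(Q,98,0)]
        print(c,n,*o)
E
```

```text
0.0 [0.2497 0.5172 0.2304] [[-0.9005  0.4348 -0.001 ]
 [ 0.4348  0.9005 -0.0017]
 [ 0.0002 -0.002  -1.    ]]
top feeder (0.97, array([ 0.5103, -0.0825,  0.015 ])) sil 0.9 325.0 267.0 [ 0.5093 -0.0832  0.0155] [ 0.4548 -0.1221  0.0039] [ 0.573  -0.0415  0.0541]
top plunger (0.88, array([ 0.4876, -0.0823,  0.0133])) sil 0.8 328.0 278.0 [ 0.4898 -0.0862  0.017 ] [ 0.4514 -0.1127  0.0073] [ 0.5287 -0.0597  0.0494]
top button_face (0.67, array([ 0.4879, -0.086 ,  0.0125])) sil 0.57 328.0 280.0 [ 0.4886 -0.0859  0.0163] [ 0.4521 -0.1092  0.0118] [ 0.5262 -0.0602  0.0496]
top mark_centre (0.82, array([ 0.6091, -0.2011,  0.0013])) sil 0.82 382.0 215.0 [ 0.6078 -0.2022  0.0031] [ 0.5761 -0.2349 -0.0004] [ 0.6411 -0.1701  0.0064]
top grease_jar (0.74, array([0.4471, 0.0175, 0.0413])) sil 0.89 273.0 305.0 [0.4458 0.0185 0.0445] [ 0.427  -0.0003  0.0039] [0.4646 0.0379 0.0477]
top loupe (0.66, array([ 0.699 , -0.0866,  0.0314])) sil 0.64 319.0 170.0 [ 0.6994 -0.0844  0.0278] [ 0.6868 -0.1024  0.0135] [ 0.7158 -0.0693  0.0341]
top brush (0.77, array([ 0.5685, -0.3345,  0.0116])) sil 0.61 452.0 22
[... 1316 characters left out ...]
0367] [0.4292 0.0007 0.0062] [0.4661 0.0366 0.0455]
scene loupe (0.93, array([ 0.7141, -0.0844,  0.0222])) sil 0.65 253.0 280.0 [ 0.7127 -0.085   0.0229] [ 0.6954 -0.1024  0.0048] [ 0.7213 -0.0699  0.0323]
scene brush (0.73, array([ 0.5766, -0.331 ,  0.0087])) sil 0.54 117.0 241.0 [ 0.5873 -0.3281  0.0086] [ 0.4973 -0.3625  0.001 ] [ 0.6481 -0.3055  0.011 ]
scene tray (0.86, array([0.588 , 0.0577, 0.0152])) sil 0.95 334.0 228.0 [0.5867 0.0601 0.0141] [0.5341 0.0172 0.0032] [0.6333 0.0998 0.0247]
scene bearing_0 (0.7, array([ 0.5521, -0.0767,  0.0428])) (0.49, array([ 0.5678, -0.0712,  0.0126])) sil 0.54 258.0 207.0 [ 0.5533 -0.0757  0.0455] [ 0.5354 -0.0902  0.0376] [ 0.5712 -0.0629  0.0527]
```

```bash
cd pics; python3 -c "
import cv2,os;print(os.listdir())"
```

```text
['scene0.png', 'top0.png']
```

View pics/top0.png

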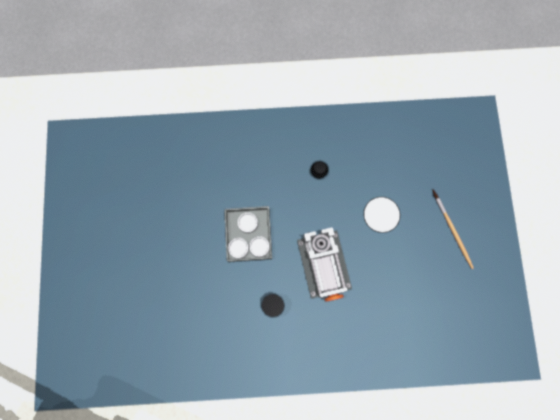

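View pics/scene0.png

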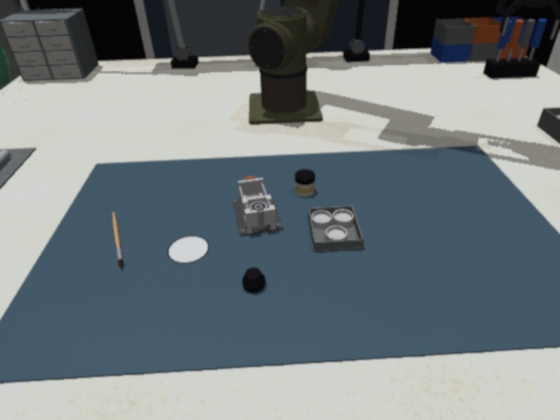

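The top view shows the feeder around (325,267), with its button at (333,297) towards the robot. The circle is at (382,215), on the robot's right. The tray is at (248,234), the jar at (273,305), the loupe at (319,170) and the brush at (452,229). The scene view agrees. I'll refine the feeder yaw while making the first rotating transit move.

```bash
python3 - <<'E'
from h import *
p=cams.camera("top");C=cloud(p)
m=cams.silhouettes(p,"feeder")[0]["region"]
q=p["pixels"].astype(int);
# base plate+frame outline projected to world
Q=C[m&(p["range_z"]>0)][:,:2].astype(np.float32)
print("rect",cv2.minAreaRect(Q))
p2=cams.camera("scene");C2=cloud(p2)
for P,CC in((p,C),(p2,C2)):
    q=P["pixels"].astype(int);o=(q[...,0]>130)&(q[...,1]<110)&(q[...,2]<80)
    X=CC[o];X=X[(abs(X[:,0]-.45)<.05)&(abs(X[:,1]+.09)<.05)];print("orange",len(X),X.mean(0),X.min(0),X.max(0))
# magazine top
for CC in(C,C2):
    X=CC[(CC[...,2]>.044)&(abs(CC[...,0]-.55)<.04)&(abs(CC[...,1]+.076)<.04)]
    print("mag",len(X),X.mean(0),cv2.minAreaRect(X[:,:2].astype(np.float32)))
    X=CC[(CC[...,2]>.035)&(abs(CC[...,0]-.46)<.025)&(abs(CC[...,1]+.088)<.04)]
    print("cross",len(X),X.mean(0),cv2.minAreaRect(X[:,:2].astype(np.float32)))
E
```

```text
rect ((0.5171547532081604, -0.08281747251749039), (0.1349812000989914, 0.08086367696523666), 10.44032096862793)
orange 30 [ 0.4549 -0.089   0.0418] [ 0.4497 -0.1056  0.0031] [ 0.4594 -0.078   0.0495]
orange 18 [ 0.4535 -0.0927  0.0473] [ 0.4507 -0.1013  0.0458] [ 0.4557 -0.0833  0.0494]
mag 541 [ 0.5519 -0.0759  0.0496] ((0.5524526834487915, -0.07568676024675369), (0.04629811644554138, 0.054463647305965424), 9.604430198669434)
cross 245 [ 0.4628 -0.0896  0.0439] ((0.46613410115242004, -0.08857797831296921), (0.053073909133672714, 0.036677028983831406), 88.76280212402344)
mag 483 [ 0.5521 -0.0758  0.0488] ((0.551740288734436, -0.07581374049186707), (0.04975757747888565, 0.053288981318473816), 9.581052780151367)
cross 221 [ 0.464  -0.091   0.0425] ((0.466046541929245, -0.08992312848567963), (0.037268515676259995, 0.051538482308387756), 0.6547249555587769)
```

Emit:
jog_arm(steps=[[-1,-20,0,0,0,0,0.12],[-1,-20,0,0,0,0,0.12],[-1,-20,0,0,0,0,0.12],[-1,-20,0,0,0,0,0.12],[-1,-20,0,0,0,0,0.12],[-1,-20,0,0,0,0,0.12],[-1,-20,0,0,0,0,0.12],[-1,-20,0,0,0,0,0.12]])

```text
clock: 2.72
ee_pos: [0.3503, 0.3995, 0.2313]
eef_rot: [[-0.154, 0.988, 0.001], [0.988, 0.154, 0.0], [0.0, 0.001, -1.0]]
ft_force: [-0.4, 0.0, -0.2]
grip_width: -0.0
grasp_force: 0.0
```

Emit:
jog_arm(steps=[[-1,-40,0,0,0,0,-0.013],[-1,-40,0,0,0,0,0],[-1,-40,0,0,0,0,0],[-1,-40,0,0,0,0,0],[-1,-40,0,0,0,0,0],[-1,-40,0,0,0,0,0],[-1,-40,0,0,0,0,0],[-1,-40,-2,0,0,0,0],[-1,-40,-4,0,0,0,0],[-1,-40,-4,0,0,0,0]])

```text
clock: 3.55
ee_pos: [0.4082, 0.0025, 0.2317]
eef_rot: [[-0.173, 0.985, 0.001], [0.985, 0.173, -0.0], [-0.0, 0.001, -1.0]]
ft_force: [1.1, 0.8, 0.5]
grip_width: 0.0002
grasp_force: 0.0
```

Emit:
jog_arm(steps=[[-1,-35,0,20,0,0,0],[-1,-35,0,20,0,0,0],[-1,-25,0,25,0,0,0],[-1,-7,0,30,0,0,0],[-1,0,0,15,0,0,0],[-1,0,0,0,0,0,0],[-1,0,0,0,0,0,0]])

```text
clock: 4.13
ee_pos: [0.4253, -0.0961, 0.1208]
eef_rot: [[-0.173, 0.985, -0.002], [0.985, 0.173, 0.001], [0.001, -0.002, -1.0]]
ft_force: [-0.3, 0.9, -0.4]
grip_width: 0.0003
grasp_force: 0.0
```

Emit:
jog_arm(steps=[[-1,-1.5,-3,25,0,0,0],[-1,0,0,25,0,0,0],[-1,0,0,25,0,0,0],[-1,0,0,15,0,0,0],[-1,0,0,9,0,0,0],[-1,0,0,0,0,0,0],[-1,0,0,0,0,0,0]])

```text
clock: 4.72
ee_pos: [0.4244, -0.098, 0.0232]
eef_rot: [[-0.174, 0.985, 0.002], [0.985, 0.174, -0.001], [-0.001, 0.001, -1.0]]
ft_force: [-0.1, 0.3, 0.3]
grip_width: 0.0001
grasp_force: 0.0
```

```bash
python3 - <<'E'
from h import *
p=cams.camera("scene");cv2.imwrite("pics/s1.png",cv2.resize(p["pixels"][110:260,160:360,::-1],None,fx=4,fy=4,interpolation=3))
print(robot.state()["ee_pos"])
E
```

```text
[ 0.4246 -0.0982  0.0235]
```

View pics/s1.png

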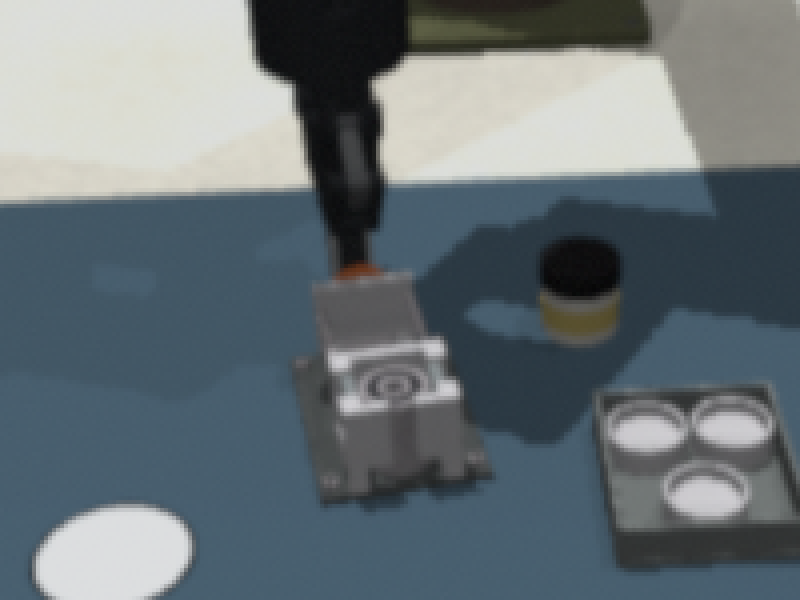

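The fingers are centred behind the orange button at (357,270) in the crop. Pressing now.

Emit:
jog_arm(steps=[[-1,0,5,0,0,0,0],[-1,0,5,0,0,0,0],[-1,0,5,0,0,0,0],[-1,0,5,0,0,0,0],[-1,0,5,0,0,0,0],[-1,0,5,0,0,0,0],[-1,0,5,0,0,0,0],[-1,0,5,0,0,0,0],[-1,0,5,0,0,0,0],[-1,0,5,0,0,0,0]])

```text
clock: 5.6
ee_pos: [0.4694, -0.0897, 0.0225]
eef_rot: [[-0.174, 0.985, -0.006], [0.985, 0.174, -0.001], [0.001, -0.006, -1.0]]
ft_force: [-8.0, -5.6, 6.9]
grip_width: -0.0002
grasp_force: 4.8
```

Emit:
jog_arm(steps=[[-1,0,5,0,0,0,0],[-1,0,5,0,0,0,0],[-1,0,4,0,0,0,0],[-1,0,4,0,0,0,0],[-1,0,1,0,0,0,0],[-1,0,0,0,0,0,0]])

```text
clock: 6.1
ee_pos: [0.4882, -0.0865, 0.0225]
eef_rot: [[-0.174, 0.985, -0.006], [0.985, 0.174, -0.001], [0.0, -0.006, -1.0]]
ft_force: [-8.3, -4.8, 7.6]
grip_width: 0.0002
grasp_force: 4.4
```

Emit:
jog_arm(steps=[[-1,0,4,0,0,0,0],[-1,0,3,0,0,0,0],[-1,0,2,0,0,0,0],[-1,0,0,0,0,0,0]])

```text
clock: 6.43
ee_pos: [0.4967, -0.0849, 0.0224]
eef_rot: [[-0.174, 0.985, -0.007], [0.985, 0.174, -0.001], [0.001, -0.007, -1.0]]
ft_force: [-8.8, -5.4, 6.5]
grip_width: 0.0003
grasp_force: 4.7
```

Emit:
jog_arm(steps=[[-1,0,2,0,0,0,0],[-1,0,2,0,0,0,0],[-1,0,0,0,0,0,0]])

```text
clock: 6.68
ee_pos: [0.4993, -0.0844, 0.0223]
eef_rot: [[-0.175, 0.985, -0.009], [0.985, 0.175, -0.001], [0.001, -0.009, -1.0]]
ft_force: [-12.1, -6.5, 8.7]
grip_width: 0.0001
grasp_force: 6.0
```

Emit:
jog_arm(steps=[[-1,0,2,0,0,0,0],[-1,0,1,0,0,0,0],[-1,0,0,0,0,0,0]])

```text
clock: 6.93
ee_pos: [0.4993, -0.0843, 0.0223]
eef_rot: [[-0.175, 0.984, -0.014], [0.985, 0.175, -0.001], [0.001, -0.014, -1.0]]
ft_force: [-17.1, -8.6, 14.8]
grip_width: 0.0002
grasp_force: 9.3
```

```bash
python3 - <<'E'
from h import *
p=cams.camera("scene");cv2.imwrite("pics/s2.png",cv2.resize(p["pixels"][110:310,120:360,::-1],None,fx=3,fy=3,interpolation=3))
for x in cams.spot_in(p,"bearing_0")[:3]:print(x["conf"],w(p,x["position"]))
E
```

```text
0.72 [ 0.6147 -0.0641  0.0171]
0.7 [ 0.5525 -0.0768  0.0418]
```

View pics/s2.png

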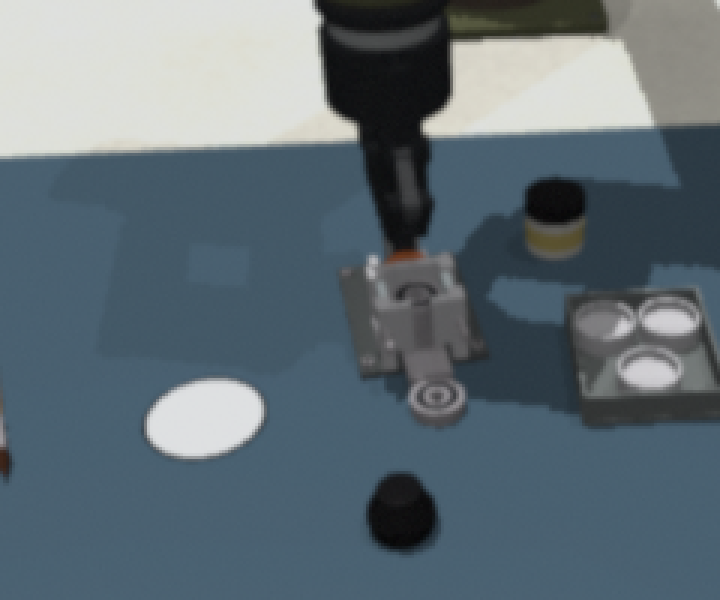

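The plunger is home: the force rises with no further motion. The bearing is out at (437,400) and the magazine stays put. I'll release and back off, then raise.

Emit:
jog_arm(steps=[[-1,0,-6,0,0,0,0],[-1,0,-8,0,0,0,0],[-1,0,-9,0,0,0,0],[-1,0,-9,0,0,0,0],[-1,0,-9,0,0,0,0],[-1,0,-9,0,0,0,0],[-1,0,-9,0,0,0,0],[-1,0,-9,0,0,0,0],[-1,0,-9,0,0,0,0],[-1,0,-8,0,0,0,0]])

```text
clock: 7.87
ee_pos: [0.4235, -0.0986, 0.0225]
eef_rot: [[-0.173, 0.985, 0.002], [0.985, 0.173, -0.001], [-0.001, 0.002, -1.0]]
ft_force: [-0.2, 0.4, -0.9]
grip_width: 0.0
grasp_force: 0.0
```

Emit:
jog_arm(steps=[[-1,0,0,-15,0,0,0],[-1,0,0,-25,0,0,0],[-1,0,0,-30,0,0,0],[-1,0,0,-30,0,0,0],[-1,0,0,-15,0,0,0],[-1,0,0,0,0,0,0]])

```text
clock: 8.37
ee_pos: [0.4266, -0.0995, 0.1411]
eef_rot: [[-0.173, 0.985, 0.01], [0.985, 0.173, -0.003], [-0.005, 0.009, -1.0]]
ft_force: [-0.2, 0.7, 0.1]
grip_width: 0.0004
grasp_force: 0.0
```

```bash
python3 - <<'E'
from h import *
print(robot.state()["ee_pos"])
for c in("scene","top"):
    p=cams.camera(c);save(p,c+"3");C=cloud(p)
    for n in ("bearing_0","button_face"):
      S=cams.silhouettes(p,n)
      for s in S[:3]:
        g=s["region"]&(p["range_z"]>0);Q=C[g];v,u=np.nonzero(g);print(c,n,s["conf"],u.mean(),v.mean(),np.median(Q,0),(np.percentile(Q,3,0)+np.percentile(Q,97,0))/2)
    for n in ("bearing_0","loupe","grease_jar"): 
      for x in cams.spot_in(p,n)[:3]:print(c,n,x["conf"],w(p,x["position"]))
E
```

```text
[ 0.4266 -0.0995  0.1411]
scene bearing_0 0.77 265.34583333333336 243.4125 [ 0.6158 -0.0656  0.0114] [ 0.6126 -0.0655  0.0082]
scene button_face 0.87 250.81352459016392 186.82581967213116 [ 0.4651 -0.0911  0.0353] [ 0.4738 -0.0898  0.0308]
scene bearing_0 0.5 [ 0.6158 -0.0623  0.0149]
scene loupe 0.81 [ 0.7106 -0.0848  0.0249]
scene loupe 0.69 [ 0.6055 -0.1971  0.0035]
scene grease_jar 0.75 [0.5855 0.0582 0.016 ]
top bearing_0 0.7 320.47058823529414 244.57983193277312 [ 0.5516 -0.0757  0.0373] [ 0.5517 -0.0757  0.0362]
top bearing_0 0.46 312.04716981132077 216.46226415094338 [ 0.6108 -0.0658  0.012 ] [ 0.6108 -0.0654  0.01  ]
top button_face 0.72 321.6953405017921 273.01075268817203 [ 0.5027 -0.074   0.0161] [ 0.4931 -0.0707  0.244 ]
top bearing_0 0.55 [ 0.6112 -0.0677  0.0104]
top bearing_0 0.49 [ 0.5542 -0.0736  0.0367]
top loupe 0.52 [ 0.6972 -0.0831  0.0276]
```

View pics/scene3.png

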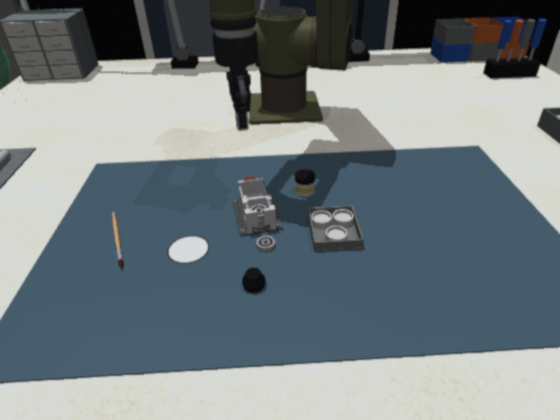

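The button is back out at (251,184), and the bearing lies at (265,243), about (0.612, -0.066) m. Nothing else has moved. Moving behind the bearing with the fingers slightly open as a fork.

Emit:
jog_arm(steps=[[-1,5,20,0,0,0,0],[-1,7,36,0,0,0,0],[-1,9,38,0,0,0,0],[-1,9,38,0,0,0,0],[-0.58,8,38,0,0,0,0.1],[-0.58,3,27,0,0,0,0.1],[-0.58,0,0,0,0,0,0],[-0.58,0,0,0,0,0,0],[-0.58,0,0,0,0,0,0]])

```text
clock: 9.72
ee_pos: [0.6094, -0.0262, 0.1365]
eef_rot: [[0.025, 1.0, -0.003], [1.0, -0.025, 0.0], [-0.0, -0.003, -1.0]]
ft_force: [-0.2, -0.2, 0.1]
grip_width: 0.0176
grasp_force: 0.0
```

Emit:
jog_arm(steps=[[-0.58,0,3.5,15,0,0,0],[-0.58,0,0,30,0,0,0],[-0.58,0,0,30,0,0,0],[-0.58,0,0,25,0,0,0],[-0.58,0,0,15,0,0,0],[-0.58,0,0,8,0,0,0],[-0.58,0,0,4,0,0,0],[-0.58,0,0,2,0,0,0],[-0.58,0,0,0,0,0,0]])

```text
clock: 10.47
ee_pos: [0.6143, -0.0267, 0.009]
eef_rot: [[0.026, 1.0, 0.001], [1.0, -0.026, -0.0], [-0.0, 0.001, -1.0]]
ft_force: [0.1, 0.1, -0.1]
grip_width: 0.0182
grasp_force: 0.0
```

```bash
python3 - <<'E'
from h import *
p=cams.camera("scene");cv2.imwrite("pics/s4.png",cv2.resize(p["pixels"][160:310,150:350,::-1],None,fx=4,fy=4,interpolation=3))
print(robot.state()["ee_pos"])
E
```

```text
[ 0.6148 -0.0266  0.0094]
```

View pics/s4.png

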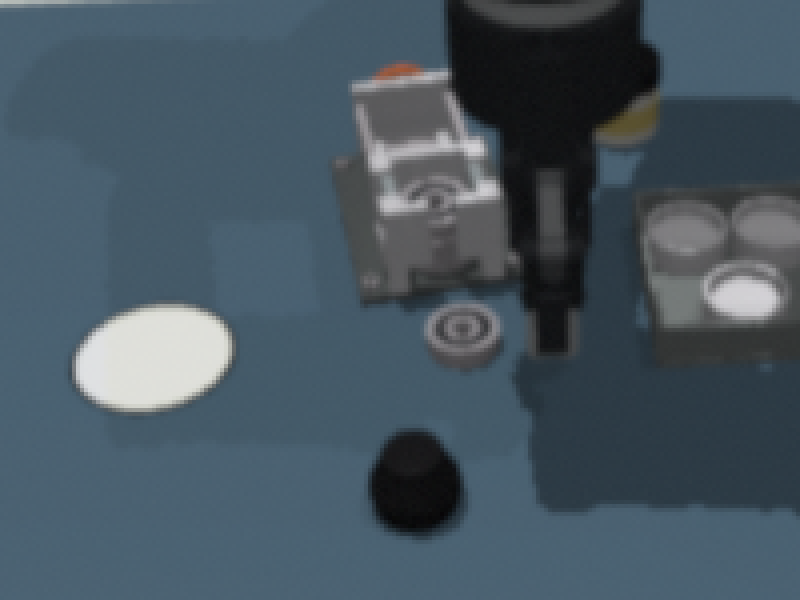

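The fingers stand just behind the bearing (fork at 550,340, bearing at 462,335) and the path to the circle is clear. Pushing gently.

Emit:
jog_arm(steps=[[-0.58,-4,-2,3,0,0,0],[-0.58,-5,0,0,0,0,0],[-0.58,-5,0,0,0,0,0],[-0.58,-5,0,0,0,0,0],[-0.58,-5,0,0,0,0,0],[-0.58,-5,0,0,0,0,0],[-0.58,-5,0,0,0,0,0],[-0.58,-5,0,0,0,0,0],[-0.58,-5,0,0,0,0,0],[-0.58,-5,0,0,0,0,0]])

```text
clock: 11.35
ee_pos: [0.6123, -0.0677, 0.0059]
eef_rot: [[0.036, 0.999, 0.003], [0.999, -0.036, 0.014], [0.014, 0.002, -1.0]]
ft_force: [8.8, 45.0, 6.8]
grip_width: 0.0176
grasp_force: 1.1
```

```bash
cat > b.py <<'E'
from h import *
print(robot.state()["ee_pos"])
for c in("top","scene"):
    p=cams.camera(c);C=cloud(p)
    for s in cams.silhouettes(p,"bearing_0")[:3]:
        g=s["region"]&(p["range_z"]>0);Q=C[g];print(c,round(s["conf"],2),np.median(Q,0),(np.percentile(Q,3,0)+np.percentile(Q,97,0))/2)
E
python3 b.py
```

```text
[ 0.6123 -0.0677  0.0059]
scene 0.79 [ 0.6172 -0.0935  0.0114] [ 0.6127 -0.0935  0.0087]
```

Something is blocking it, with 45 N on the tool. Backing off straight away, then looking.

Emit:
jog_arm(steps=[[-0.58,10,0,0,0,0,0],[-0.58,8,0,0,0,0,0],[-0.58,0,0,0,0,0,0]])

```text
clock: 11.8
ee_pos: [0.6123, -0.059, 0.0058]
eef_rot: [[0.022, 1.0, 0.001], [1.0, -0.022, -0.004], [-0.004, 0.002, -1.0]]
ft_force: [3.0, -5.0, 2.7]
grip_width: 0.0179
grasp_force: 2.4
```

```bash
python3 b.py; python3 - <<'E'
from h import *
p=cams.camera("scene");a=p["pixels"][170:290,170:330,::-1]
t=cams.camera("top");b=t["pixels"][150:270,240:400,::-1]
cv2.imwrite("pics/s5.png",cv2.resize(np.vstack([a,b]),None,fx=2.5,fy=2.5,interpolation=3))
C=cloud(t)  # gripper + magazine heights in the top view
m=(C[...,2]>.03)&(C[...,2]<.12)&(abs(C[...,0]-.6)<.08)&(abs(C[...,1]+.07)<.07)
X=C[m];print(X[::25])
E
```

```text
[ 0.6123 -0.059   0.0058]
top 0.55 [ 0.6017 -0.0959  0.0121] [ 0.5974 -0.0923  0.0742]
scene 0.55 [ 0.6161 -0.0918  0.0114] [ 0.6122 -0.0917  0.0088]
[[ 0.5909 -0.0429  0.0745]
 [ 0.5724 -0.0678  0.1174]]
```

View pics/s5.png

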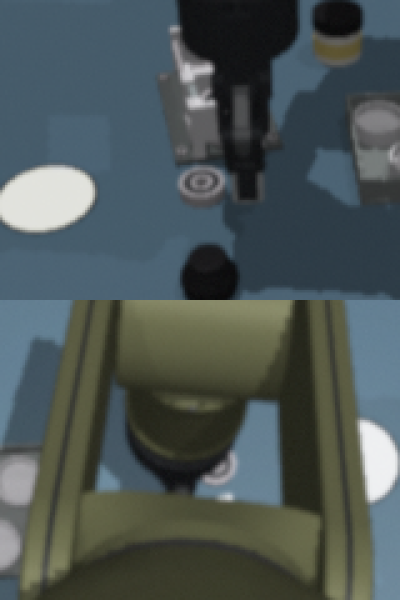

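The bearing has slid part of the way, to about (0.612, -0.092), and the fork's linkage is evidently catching the magazine front. I'll lift clear and shut the fingers. Then I'll turn the tool 90° so only the narrow finger width faces the feeder, and push with the finger back.

Emit:
jog_arm(steps=[[-0.58,5,5,0,0,0,0],[-0.58,0,5,-5,0,0,0],[-0.58,0,0,-20,0,0,0],[-0.58,0,0,-30,0,0,0],[-0.58,0,0,-30,0,0,0],[-1,0,0,-15,0,0,0],[-1,0,0,0,0,0,0.12],[-1,0,0,0,0,0,0.12],[-1,0,0,0,0,0,0.12]])

```text
clock: 12.85
ee_pos: [0.6205, -0.0524, 0.1055]
eef_rot: [[0.382, 0.924, -0.002], [0.924, -0.382, 0.001], [-0.0, -0.002, -1.0]]
ft_force: [0.0, -0.0, 0.2]
grip_width: 0.0002
grasp_force: 0.0
```

Emit:
jog_arm(steps=[[-1,0,0,0,0,0,0.12],[-1,0,0,0,0,0,0.12],[-1,0,0,0,0,0,0.12],[-1,0,0,0,0,0,0.12],[-1,0,0,0,0,0,0.12],[-1,0,0,0,0,0,0.12],[-1,0,0,0,0,0,0.12],[-1,0,0,0,0,0,0.12],[-1,0,0,0,0,0,0.12],[-1,0,0,0,0,0,0]])

```text
clock: 13.68
ee_pos: [0.6202, -0.0524, 0.1046]
eef_rot: [[0.995, 0.101, -0.003], [0.101, -0.995, 0.001], [-0.003, -0.001, -1.0]]
ft_force: [0.4, -0.1, -0.2]
grip_width: -0.0001
grasp_force: 0.0
```

Emit:
jog_arm(steps=[[-1,0,0,0,0,0,0.12],[-1,0,0,0,0,0,0],[-1,0,0,0,0,0,0]])

```text
clock: 13.93
ee_pos: [0.6209, -0.0525, 0.1049]
eef_rot: [[1.0, -0.01, -0.002], [-0.01, -1.0, 0.0], [-0.002, -0.0, -1.0]]
ft_force: [0.2, 0.4, 0.6]
grip_width: 0.0
grasp_force: 0.0
```

```bash
python3 b.py; python3 - <<'E'
from h import *
p=cams.camera("scene")
for n in("mark_centre","loupe","grease_jar","feeder"):
    s=cams.silhouettes(p,n)
    if s:
        g=s[0]["region"]&(p["range_z"]>0);Q=cloud(p)[g];print(n,np.median(Q,0),(np.percentile(Q,2,0)+np.percentile(Q,98,0))/2)
cv2.imwrite("pics/s6.png",cv2.resize(p["pixels"][160:310,150:350,::-1],None,fx=4,fy=4,interpolation=3))
E
```

```text
[ 0.6209 -0.0525  0.1049]
top 0.75 [ 0.611  -0.0914  0.0122] [ 0.6111 -0.0914  0.0094]
scene 0.58 [ 0.6162 -0.0917  0.0114] [ 0.6126 -0.0917  0.0082]
mark_centre [ 0.6098 -0.2016  0.0026] [ 0.6082 -0.2012  0.0026]
loupe [ 0.5479 -0.0745  0.0373] [ 0.5514 -0.077   0.0338]
grease_jar [0.4594 0.0182 0.0349] [0.4472 0.0195 0.0255]
feeder [ 0.5458 -0.0889  0.0237] [ 0.5201 -0.0821  0.0275]
```

View pics/s6.png

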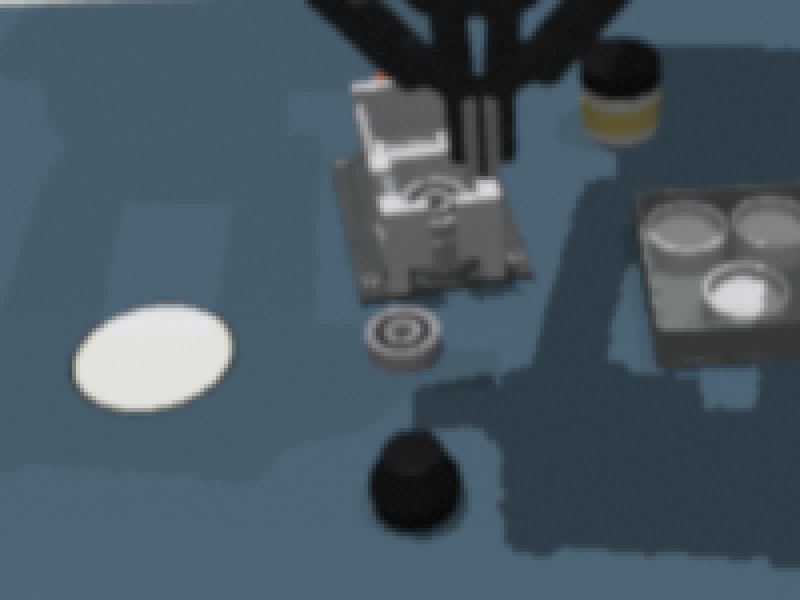

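The feeder, loupe and jar are undisturbed, the bearing is at (402,335) and the way to the circle at (153,357) is free. Lowering behind it.

Emit:
jog_arm(steps=[[-1,-9,0,15,0,0,0.02],[-1,0,0,25,0,0,0],[-1,0,0,25,0,0,0],[-1,0,0,17,0,0,0],[-1,0,0,10,0,0,0],[-1,0,0,5,0,0,0],[-1,0,0,0,0,0,0],[-1,0,0,0,0,0,0]])

```text
clock: 15.05
ee_pos: [0.6132, -0.0525, 0.0088]
eef_rot: [[0.999, -0.035, 0.001], [-0.035, -0.999, -0.0], [0.001, 0.0, -1.0]]
ft_force: [0.3, -0.1, 0.9]
grip_width: 0.0004
grasp_force: 0.0
```

Emit:
jog_arm(steps=[[-1,0,3,0,0,0,0],[-1,0,5,0,0,0,0],[-1,0,5,0,0,0,0],[-1,0,5,0,0,0,0],[-1,0,5,0,0,0,0]])

```text
clock: 15.47
ee_pos: [0.6121, -0.0762, 0.0089]
eef_rot: [[0.999, -0.036, 0.001], [-0.036, -0.999, -0.0], [0.001, 0.0, -1.0]]
ft_force: [-0.3, 0.1, 0.9]
grip_width: 0.0003
grasp_force: 0.2
```

Emit:
jog_arm(steps=[[-1,0,5,1,0,0,0],[-1,0,6,0,0,0,0],[-1,0,6,0,0,0,0],[-1,0,6,0,0,0,0],[-1,0,6,0,0,0,0],[-1,0,6,0,0,0,0],[-1,0,6,0,0,0,0],[-1,0,5,0,0,0,0],[-1,0,4,0,0,0,0],[-1,0,2,0,0,0,0]])

```text
clock: 16.3
ee_pos: [0.61, -0.1281, 0.0073]
eef_rot: [[0.999, -0.036, 0.0], [-0.036, -0.999, -0.0], [0.0, 0.0, -1.0]]
ft_force: [-0.3, 0.1, 0.1]
grip_width: -0.0003
grasp_force: 0.2
```

```bash
python3 b.py
```

```text
[ 0.61   -0.1281  0.0073]
scene 0.49 [ 0.6154 -0.1518  0.0112] [ 0.61   -0.1516  0.0083]
```

Emit:
jog_arm(steps=[[-1,0,4,0,0,0,0],[-1,0,6,0,0,0,0],[-1,0,6,0,0,0,0],[-1,0,6,0,0,0,0],[-1,0,6,0,0,0,0],[-1,0,5,0,0,0,0],[-1,0,5,0,0,0,0],[-1,0,4,0,0,0,0],[-1,0,3,0,0,0,0],[-1,0,2,0,0,0,0]])

```text
clock: 17.33
ee_pos: [0.6083, -0.1749, 0.0073]
eef_rot: [[0.999, -0.036, 0.0], [-0.036, -0.999, 0.0], [0.0, -0.0, -1.0]]
ft_force: [0.1, -0.5, 0.1]
grip_width: -0.0
grasp_force: 0.1
```

```bash
python3 b.py
```

```text
[ 0.6083 -0.1749  0.0073]
top 0.52 [ 0.5516 -0.0758  0.0377] [ 0.5515 -0.0762  0.0355]
scene 0.78 [ 0.6134 -0.2001  0.0112] [ 0.6074 -0.1998  0.0079]
scene 0.6 [ 0.5468 -0.0742  0.0373] [ 0.5523 -0.0766  0.0355]
```

Bearing at (0.607, -0.200), essentially on the circle's centre. Backing off, lifting and verifying.

Emit:
jog_arm(steps=[[-1,0,-5,0,0,0,0],[-1,0,-8,0,0,0,0],[-1,0,-4,-5,0,0,0],[-1,0,0,-25,0,0,0],[-1,0,0,-35,0,0,0],[-1,0,0,-40,0,0,0],[-1,0,0,-40,0,0,0],[-1,0,0,-20,0,0,0],[-1,0,0,0,0,0,0]])

```text
clock: 18.28
ee_pos: [0.6127, -0.1577, 0.1794]
eef_rot: [[0.999, -0.034, 0.012], [-0.034, -0.999, -0.004], [0.012, 0.003, -1.0]]
ft_force: [1.8, 0.5, -0.2]
grip_width: -0.0005
grasp_force: 0.0
```

```bash
python3 b.py; python3 - <<'E'
from h import *
p=cams.camera("scene");cv2.imwrite("pics/s7.png",cv2.resize(p["pixels"][160:310,100:350,::-1],None,fx=3,fy=3,interpolation=3))
E
```

```text
[ 0.6127 -0.1577  0.1794]
top 0.48 [ 0.5516 -0.0756  0.0375] [ 0.5517 -0.0757  0.0358]
scene 0.56 [ 0.5481 -0.0745  0.0372] [ 0.5539 -0.0769  0.0397]
scene 0.48 [ 0.6117 -0.1976  0.0115] [ 0.6085 -0.1976  0.0087]
```

View pics/s7.png

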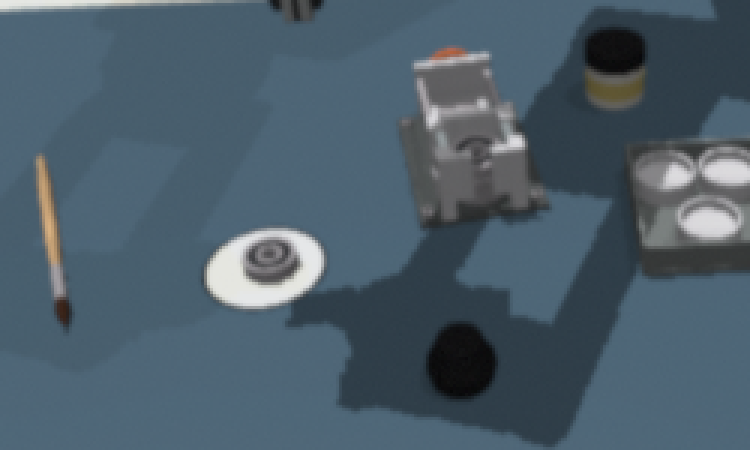

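The bearing (272,260) lies wholly inside the circle (265,268), the button is out, and everything else is in place.

```bash
python3 -c "
from plant import robot;print(robot.job_done())"
```

```text
the job is handed in; nothing more can be done
None
```

I pressed the button home once and it sprang back; the one released bearing now lies flat, wholly inside the inspection circle, and the job is handed in (verdict not shown). The gripper read about 45 N at the wrist during the first push, probably from its linkage catching the feeder front, which may exceed the 40 N limit on the gripper's body. I backed off and finished the push with the fingers turned, and nothing else appears moved in the last picture.

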